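Swing and bolt the keeper bar of a plate carrier

ROBOT

A 6-joint arm with a two-finger parallel gripper is mounted at the origin on the work surface. World frame = base frame: x ahead of the robot, y to its left, z up, the work surface at z = 0. Lengths are in m, angles in degrees, forces in N, time in s.
With the tool pointing down it reaches from about 0.3 to 0.75 m from the base axis. Payload 8.5 kg.
Tool frame: the origin (TCP) lies at the very end of the fingers, on their centre line; the grasp point (between the pads) lies 19 mm behind it (ctrl.hold_point_z is the distance from the TCP to the grasp point, in m); z points along the fingers, y is the line along which they close (so a half turn about z gives the same grasp; the last joint's range is limited). The gripper opens to 88 mm and grips with 3 to 60 N. Pads are 18 mm wide; open, the fingers measure 123 mm over their backs; the gripper's body (75 mm by 187 mm) begins 45 mm behind the grasp point.
Start: joints at [-76.45, 21.807, 74.336, -0, 83.858, -12.336], TCP at [0.24, -0.495, 0.201] pointing down, gripper open.
Joint ranges: [-178.18, 178.18], [-50.72, 133.34], [12.68, 142.11], [-81.47, 261.47], [9.98, 163.14], [-165.26, 165.26]. Speed limits (degrees/s): [136.94, 136.94, 180, 180, 180, 180].

INTERFACE

Orientations are given as [roll, pitch, yaw] about the fixed x, y, z axes, in that order (R = Rz(yaw) Ry(pitch) Rx(roll)).
In Python, from plant import ctrl gives the robot as it stands. The module is installed in compiled form; this text tells all that it offers.
- The arm moves only by the shell command python3 -m jog 'ROWS' [OPENING]. ROWS is JSON, a list of rows, each an object with "translation": the shift along the world's x, y, z in m, a list of three; "yaw": the turn about the world's z in rad. In form: [{"translation": [x, y, z], "yaw": yaw}, ...]. A call has 1 to 5 rows; each row is the pose to reach, as a shift and turn from the pose commanded when the call began; what a row does not reach only later rows make up. A row lasts 1/8 s, in which the tool goes at most 62.5 mm and 10.7 degrees, less where a joint would pass 70% of its speed; a pose out of reach is approached as far as the arm can. A call with a gripper value outside its range is refused whole. OPENING is the gripper's target within -1 to 1 (shut at 1, half-way at 0, fully open at -1), set as the call begins (- or left out, the last holds). The fingers move at their own pace and stop on an object; the grip force is fixed at half the most. Time passes only in rows, so rows that repeat a pose let the fingers close. It gives the time, the measured TCP pose, the force, the opening and the grip force at its end, in the units of the state.
- ctrl.get_state(): the state, without advancing time (a new reading comes with each control period).
- ctrl.snapshot(name): name is "side" or "top" or "wrist"; returns a dict with "pixels" (400x640x3 uint8, red, green, blue), "vertical_fov" (degrees; the focal length in pixels is half the picture's height over the tangent of half this angle, whatever the lens; pixels are square), "cx", "cy" (the principal point, pixels), "R" (3x3) and "t" (3): a world point X has camera coordinates R X + t. Camera axes: x right, y down, z forward; pixel columns grow to the right and rows downward; lengths in m; the calibration is good to about 2 mm. A picture is of the moment at which its call begins. There is no depth.
- ctrl.finish_job(): hands the job in; it is judged then, once.
The state is a dict: "time": time; "q": joint angles; "qvel": joint speeds; "joint_efforts": joint torques, N m; "tcp_pos": TCP position; "tcp_rot": TCP orientation; "force": force on the tool from outside, world axes, zero at the start; "torque": the same for the moment, N m; "gripper_width": opening from 0.0 (shut) to 1.0 (fully open); "finger_force": force on a finger pad.
Only numpy, scipy, OpenCV 4.12 (cv2) and the standard library are available. Lean on these libraries where they do the work, as an engineer would, in place of code of your own. Each camera call takes 0.05 s, during which the arm holds its last target. There are 200 camera calls.

TASK

Swing the dark keeper bar about its pin across the plates until its free end meets the stop, and press it firmly onto the stop's rubber pad for a moment without crushing the pad. Ease off, then slide the red-knobbed bolt in behind the bar's free end until it wedges snug, so that the bar stays pressed on the pad. Let go, and leave the plates, the mug and the jar where they are.

Things in the scene. Friction and masses are not known exactly. Their poses are not given: they have to be found in the camera images.
- carrier: Fixed plywood board, 350 x 500 x 15 mm, on the counter, placed and turned differently each time. Origin: counter level, mid-length of the closed bar's line. +y runs along the closed bar from pin to free end, +x towards the plates and stop. Two lips round the plates are 37 mm high, two rails beside the bolt 33 mm, the pin's 22 mm head 44 mm above the counter.
- pin (a point): Axis of the steel pin (9 mm) on which the bar turns, at the board's top, 15 mm above the counter; at (0, -130) mm in the carrier's frame. Its head keeps the bar from lifting off. The bar's hole has about 1 mm play each way.
- bar: Dark wooden keeper bar, 26 wide, 22 high, 15 to 37 mm above the counter, loose on the pin. Origin: hole centre, underside; it runs 280 mm from there along its +y. It starts turned open 0.3 to 0.6 rad counter-clockwise (from above) from the carrier's y axis and slides on the board with 1 to 2 N of rub. Closed, it lies along that axis within 0.035 rad.
- bar_tip (a point): Point on the bar's centre line, 265 mm from the hole (15 mm short of the free end), at half height. To close the bar push its -x side, clockwise from above. At 220 to 245 mm from the hole the push is in front of the stop's pad and clear of the bolt.
- stop: Blue stop block, 30 x 36 x 34 mm, on the board; origin at board top, (23, 110) mm in the carrier's frame. The face of its sprung black rubber pad is 10 mm to the -x side of the origin, but screwed each time up to 5 mm in or out: not reported, feel for it. It yields 1 mm per 6 N. Push the bar with about 10 N for half a second (3 N must reach the pad, rub takes some); over 15 N on the pad crushes it.
- bolt (a joint): Travel of the brass bolt in m, along the carrier's -y: 0 drawn back (start), 0.062 at most; 2 N of rub. Its nose enters on the bar's -x side after 6 mm. Its face is a wedge, 0.34 mm towards the stop per mm, snug between 15 and 60 mm depending on the pad. Push to about 10 N: it stays and keeps over 1.5 N on the pad. A bar over 3 mm off the pad may block it.
- bolt_knob (a point): Axis of the bolt's upright red knob at its top, 77 mm above the counter; at (-17, 235) mm in the carrier's frame at the start. A post 14 mm in diameter from 35 mm up, with an 18 mm cap on the top 8 mm. Push it from its +y side, above the rails (33 mm) and the bolt's shank (35 mm).
- plates: Stack of white and blue plates, 120 mm across, 36 mm high, on the board; origin at the underside's centre. Leave alone.
- mug: White mug, 80 mm across, 95 mm high, on the counter beyond the pin's end of the carrier; origin at the underside's centre. Leave alone.
- jar: Amber spice jar with black cap, 44 mm across, 85 mm high, on the carrier board, at its far corner beyond the stop; origin at the underside's centre. Leave alone.

How it is judged (in metres and radians):
On the way, in this order (a step that is already met when the one before it is completed fails the run):
1. the bar, bolt still drawn back, is pressed onto the stop's pad with at least 3 N for 0.3 s (contact force between bar and stop above 3 N and value of joint bolt below 0.006 m and x of bar_tip in the frame of carrier between -0.01 and 0.014 m), for 0.3 s.
2. the bolt is slid in behind the bar's end, which stays pressed on the pad (value of joint bolt above 0.012 m and contact force between bar and stop above 1.5 N and x of bar_tip in the frame of carrier between -0.01 and 0.014 m), for 0.3 s.
At the end, for the whole second after the job is handed in: The bar lies flat and still, closed along the carrier (its tip point -10 to +14 mm from the closed line), the bolt is slid in by more than 12 mm behind its end, and it holds the bar on the stop's pad with more than 1.5 N (all of step 2 and height (world z) of bar below 0.02 m and angle between bar's own z axis and vertical below 0.05 rad and linear speed of bar below 0.01 m/s and angular speed of bar below 0.05 rad/s); the robot touches nothing.
It fails at once if the stop's pad is crushed by more than 15 N (contact force between bar and stop above 15 N).
It fails at once if the plates is moved by more than 15 mm or tipped (distance of plates from where it was at the start of the episode above 0.015 m or angle between plates's own z axis and vertical above 0.3 rad).
It fails at once if the mug is moved by more than 15 mm or tipped (distance of mug from where it was at the start of the episode above 0.015 m or angle between mug's own z axis and vertical above 0.3 rad).
It fails at once if the jar is moved by more than 15 mm or tipped (distance of jar from where it was at the start of the episode above 0.015 m or angle between jar's own z axis and vertical above 0.3 rad).
It also fails if it takes over 66 s, if anything falls off the work surface, if the arm or the gripper's body presses on something with over 40 N, if the wrist force passes 120 N, or if a joint passes its speed limit or range.

## Working session

There is one attempt and no reset: what is moved stays moved. The work goes in short steps, Python scripts to look and compute and a shell command to move; the robot and the scene stay as the last step left them, time stands still between calls to the robot, and variables do not carry over. Pictures are saved under pics/ and viewed, at most 10 in all, crops included, and the job is handed in when it is done.

```bash
mkdir -p pics
cat > h.py <<'E'
import numpy as np, cv2
from plant import ctrl
def snap(n,f=None):
    s=ctrl.snapshot(n)
    if f: cv2.imwrite('pics/'+f,s['pixels'][:,:,::-1])
    return s
def ray(s,u,v,z):
    f=200/np.tan(np.radians(s['vertical_fov'])/2)
    R=np.array(s['R']);t=np.array(s['t'])
    d=R.T@np.array([(u-s['cx'])/f,(v-s['cy'])/f,1]);c=-R.T@t
    return c+d*(z-c[2])/d[2]
def proj(s,X):
    f=200/np.tan(np.radians(s['vertical_fov'])/2)
    p=np.array(s['R'])@np.array(X)+np.array(s['t'])
    return p[:2]/p[2]*f+[s['cx'],s['cy']]
E
python3 - <<'E'
from h import *
import pickle
for n in('top','side'):
    s=snap(n,n+'0.png');pickle.dump(s,open(n+'0.pkl','wb'));print(n,s['vertical_fov'],-np.array(s['R']).T@s['t'])
st=ctrl.get_state();print(st['time'],st['tcp_pos'],st['tcp_rot'],st['force'],st['gripper_width'])
E
```

```text
top 55.303861051299066 [ 0.49523575 -0.07153506  0.76699842]
side 55.76842508709862 [0.33567251 0.51884532 0.4555548 ]
0.1 [ 0.24005838 -0.49452617  0.20030562] [-1.79927280e+02 -1.53361709e-02  2.58872635e+01] [ 0.33118426 -0.10484119 -0.00716007] 1.0020025773260657
```

View pics/top0.png

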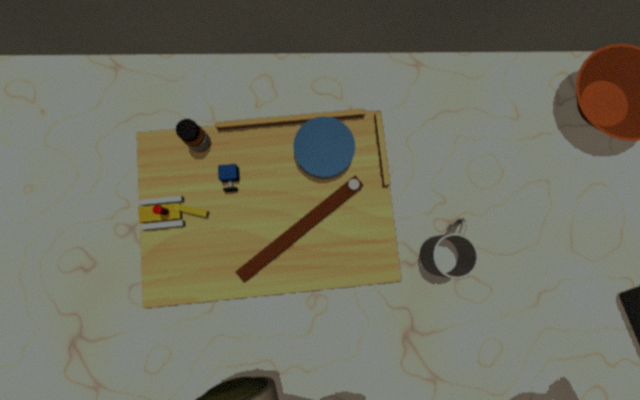

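View pics/side0.png

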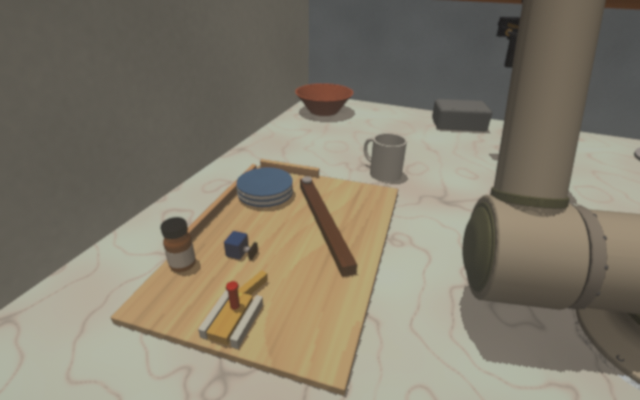

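The top view shows the pin head near (354,184), the bar end near (242,275), the red knob near (158,210), the stop near (229,175) with its pad below it, and the board corners near (137,131), (381,111), (400,281) and (145,306). Next I measure these.

```bash
cat > m.py <<'E'
from h import *
import pickle
def blob(mask,box):
    m=np.zeros_like(mask);x0,y0,x1,y1=box;m[y0:y1,x0:x1]=mask[y0:y1,x0:x1]
    n,l,st,c=cv2.connectedComponentsWithStats(m.astype(np.uint8));i=1+np.argmax(st[1:,4]);return c[i],st[i],l==i
def fit(P,M): # M carrier pts -> world: P=o+R M
    c=np.mean(M,0);d=np.mean(P,0);a=P-d;b=M-c
    th=np.arctan2((b[:,0]*a[:,1]-b[:,1]*a[:,0]).sum(),(b*a).sum())
    R=np.array([[np.cos(th),-np.sin(th)],[np.sin(th),np.cos(th)]]);return th,R,d-R@c
E
python3 - <<'E'
from m import *
s=pickle.load(open('top0.pkl','rb'));im=s['pixels'];I=im.astype(int);r,g,b=I[...,0],I[...,1],I[...,2]
hsv=cv2.cvtColor(im,cv2.COLOR_RGB2HSV)
red,st,_=blob((r>110)&(g<60)&(b<60),(140,195,185,225));print('red',red,st)
pin,st,_=blob((hsv[...,1]<60)&(r>120),(342,172,366,196));print('pin',pin,st)
d,st,barm=blob((r<120)&(r>b+15)&(hsv[...,2]<125)&(g<70),(225,165,375,295));print('bar',d,st)
blue,st,_=blob((b>r+30),(210,155,250,200));print('stop',blue,st)
P=ray(s,*pin,.044)[:2];K=ray(s,*red,.077)[:2]
print('pin',P,'knob',K,'dist',np.linalg.norm(K-P),'exp',np.hypot(17,365))
th,R,o=fit(np.array([P,K]),np.array([[0,-.13],[-.017,.235]]));print('th',th,np.degrees(th),o)
print('stop in carrier',R.T@(ray(s,*blue,.049)[:2]-o))
cn=cv2.boxPoints(cv2.minAreaRect(np.argwhere(barm)[:,::-1].astype(np.float32)))
print('bar corners',[(R.T@(ray(s,*c,.037)[:2]-o)*1000).round(1) for c in cn])
for c in [(137,131),(381,111),(400,281),(145,306)]: print('board',ray(s,*c,.015).round(3),(R.T@(ray(s,*c,.015)[:2]-o)*1000).round(1))
s2=pickle.load(open('side0.pkl','rb'))
for q,z in[((0,-.13),.044),((-.017,.235),.077),((.013,.11),.03)]: print(proj(s2,[*(R@q+o),z]),proj(s,[*(R@q+o),z]))
E
```

```text
red [156.43396226 209.09433962] [153 205   8   9  53]
pin [353.44067797 183.69491525] [350 180   8   9  59]
bar [295.71223709 231.79397706] [ 236  181  127  101 2092]
stop [227.50996016 172.03984064] [219 165  19  15 251]
pin [ 0.62874989 -0.14544244] knob [0.5804702  0.21568259] dist 0.3643380508871954 exp 365.39567594595314
th 0.08636264573040743 4.948215107935865 [ 0.61760677 -0.01645109]
stop in carrier [0.0453701  0.10845645]
bar corners [array([-142.7,  110.4]), array([  18.2, -134.7]), array([  -6.9, -150.5]), array([-166.3,   94.3])]
board [0.748 0.287 0.015] [156.  291.5]
board [ 0.786 -0.209  0.015] [ 150.7 -206.7]
board [ 0.441 -0.234  0.015] [-194.5 -201.3]
board [0.403 0.255 0.015] [-190.7  289.1]
[306.8919889  177.84156468] [353.71120622 183.65580015]
[232.33835681 283.41991197] [156.13998223 209.13676014]
[254.639498   248.81067221] [230.09314048 190.39217539]
```

Run:
```python
import cv2
a=cv2.imread('pics/top0.png')[120:300,130:400];b=cv2.imread('pics/side0.png')[150:350,150:400]
cv2.imwrite('pics/top_crop.png',cv2.resize(a,None,fx=2.9,fy=2.9,interpolation=cv2.INTER_CUBIC))
```

```text
(no output)
```

View pics/top_crop.png

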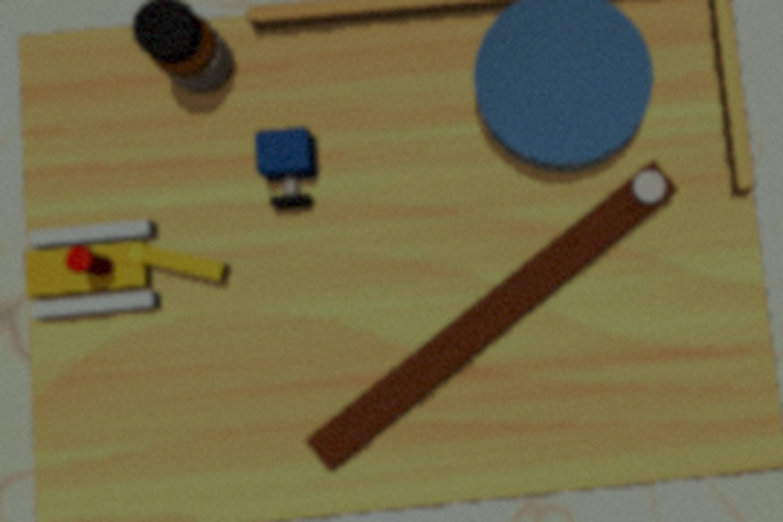

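The bar is open about 0.58 rad, and the measured scene agrees with the given geometry. I refine the carrier angle from the board edges, and meanwhile travel high with the fingers shut to the bar's −x side.

```bash
python3 - <<'E'
from m import *
s=pickle.load(open('top0.pkl','rb'));im=s['pixels'];hsv=cv2.cvtColor(im,cv2.COLOR_RGB2HSV).astype(int)
m=((hsv[...,1]>70)).astype(np.uint8);m=cv2.morphologyEx(m,cv2.MORPH_OPEN,np.ones((3,3)))
bot=[(u,np.where(m[240:330,u])[0].max()+240.5) for u in range(160,390,3)]
lft=[(np.where(m[v,110:300])[0].min()+109.5,v) for v in range(140,295,3)]
for e,n in((bot,'bottom'),(lft,'left')):
    p=np.array([ray(s,*q,.015)[:2] for q in e],np.float32)
    l=cv2.fitLine(p,cv2.DIST_HUBER,0,.01,.01).ravel();res=(p-l[2:])@[-l[1],l[0]]
    print(n,np.degrees(np.arctan2(l[1],l[0])),res.std(),l[2:])
E
python3 -m jog '[{"translation":[0.03,0.06,0],"yaw":0.05},{"translation":[0.06,0.12,0],"yaw":0.1},{"translation":[0.09,0.17,0],"yaw":0.15},{"translation":[0.12,0.22,0],"yaw":0.2},{"translation":[0.14,0.27,0],"yaw":0.21}]' 1
python3 -m jog '[{"translation":[0.02,0.06,0],"yaw":0},{"translation":[0.04,0.12,0],"yaw":0},{"translation":[0.06,0.18,0],"yaw":0},{"translation":[0.068,0.23,0],"yaw":0.005},{"translation":[0.068,0.23,0],"yaw":0.005}]'
```

```text
bottom -85.0684 0.000728153 [0.4201697  0.00947981]
left 4.752024 0.01938221 [0.61650664 0.27854565]
time: 0.72
tcp_pos: [0.3808, -0.2228, 0.2007]
tcp_rot: [-180.0, -0.0, 38.0]
force: [1.5, -0.6, 0.5]
gripper_width: 0.455
finger_force: 0.0
time: 1.35
tcp_pos: [0.4479, 0.0081, 0.2006]
tcp_rot: [-180.0, 0.0, 38.5]
force: [-0.5, -0.5, 0.3]
gripper_width: 0.006
finger_force: 0.0
```

```bash
python3 -m jog '[{"translation":[0,0,-0.05],"yaw":0},{"translation":[0,0,-0.1],"yaw":0},{"translation":[0,0,-0.15],"yaw":0},{"translation":[0,0,-0.175],"yaw":0},{"translation":[0,0,-0.175],"yaw":0}]'
python3 - <<'E'
from h import *
snap('top','top1.png');print(ctrl.get_state()['force'],ctrl.get_state()['tcp_pos'])
E
```

```text
time: 1.98
tcp_pos: [0.4471, 0.0045, 0.0247]
tcp_rot: [-179.8, 0.1, 38.1]
force: [0.2, -0.2, -0.1]
gripper_width: 0.004
finger_force: 0.0
[ 0.30926548 -0.97130576  0.44133581] [0.44800716 0.0044685  0.02584941]
```

View pics/top1.png

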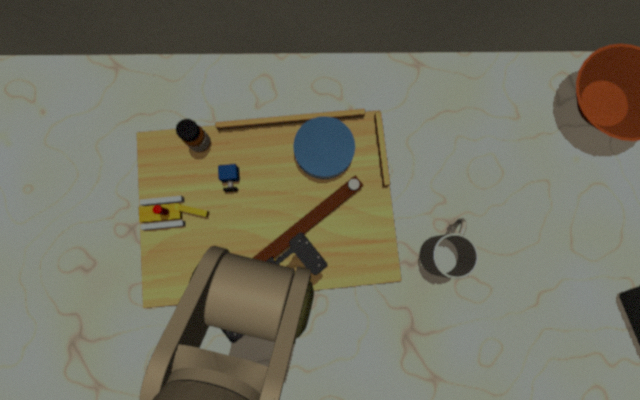

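```bash
cat >> h.py <<'E'
th=.0862;Rc=np.array([[np.cos(th),-np.sin(th)],[np.sin(th),np.cos(th)]]);O=np.array([.6176,-.0165])
def tool(a,L=.232,d=.022):
    return O+Rc@(np.array([0,-.13])+L*np.array([-np.sin(a),np.cos(a)])+d*np.array([-np.cos(a),-np.sin(a)]))
E
python3 - <<'E'
from h import *
c=np.array([.4479,.0067])  # commanded
for a in(.58,.5,.4,.3,.2,.1,.07,.05,0,-.02): print(a,(tool(a)-c).round(4),'yaw',round(np.radians(-38.4)+th+a,3))
print(Rc@[1,0])
E
```

```text
0.58 [0.0202 0.0161] yaw -0.004
0.5 [0.0342 0.0284] yaw -0.084
0.4 [0.053  0.0421] yaw -0.184
0.3 [0.0731 0.0539] yaw -0.284
0.2 [0.0943 0.0636] yaw -0.384
0.1 [0.1163 0.0712] yaw -0.484
0.07 [0.1231 0.073 ] yaw -0.514
0.05 [0.1276 0.0741] yaw -0.534
0 [0.139  0.0765] yaw -0.584
-0.02 [0.1436 0.0773] yaw -0.604
[0.99628708 0.08609329]
```

```bash
python3 -m jog '[{"translation":[0.018,0.014,0],"yaw":0},{"translation":[0.034,0.028,0],"yaw":-0.084},{"translation":[0.043,0.035,0],"yaw":-0.13},{"translation":[0.053,0.042,0],"yaw":-0.184},{"translation":[0.063,0.048,0],"yaw":-0.234}]'
python3 -m jog '[{"translation":[0.010,0.006,0],"yaw":-0.05},{"translation":[0.021,0.011,0],"yaw":-0.1},{"translation":[0.031,0.0155,0],"yaw":-0.15},{"translation":[0.042,0.0195,0],"yaw":-0.2},{"translation":[0.053,0.023,0],"yaw":-0.25}]'
python3 -m jog '[{"translation":[0,0,0],"yaw":0},{"translation":[0,0,0],"yaw":0}]'
python3 - <<'E'
from h import *
snap('top','top2.png');snap('side','side2.png');print(ctrl.get_state()['force'])
E
```

```text
time: 2.65
tcp_pos: [0.5123, 0.053, 0.0276]
tcp_rot: [179.9, -0.1, 24.7]
force: [0.4, -0.3, 0.6]
gripper_width: 0.009
finger_force: 0.0
time: 3.28
tcp_pos: [0.5653, 0.0759, 0.0278]
tcp_rot: [180.0, -0.2, 10.4]
force: [0.1, -0.3, 0.3]
gripper_width: 0.005
finger_force: 0.0
time: 3.52
tcp_pos: [0.564, 0.0759, 0.0266]
tcp_rot: [180.0, -0.0, 10.5]
force: [-0.4, -0.9, -0.3]
gripper_width: 0.007
finger_force: 0.0
[ 0.84044019  0.18869526 -0.5007384 ]
```

View pics/side2.png

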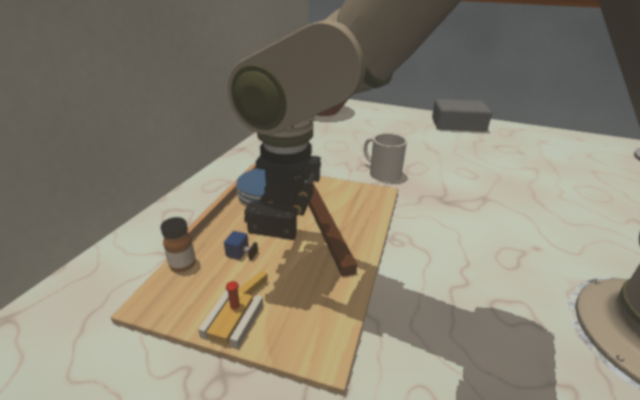

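The side view shows the bar unmoved at (315,190)–(350,270), with the gripper already past it. I compare where the fingertips should appear.

Run:
```python
from h import *
w=snap('wrist');s=snap('side');t=snap('top')
p=np.array(ctrl.get_state()['tcp_pos']);print(p)
out=[]
for n,c in(('side',s),('top',t),('wrist',w)):
    im=c['pixels'][:,:,::-1].copy()
    for dz in(0,.064):
        q=proj(c,p+[0,0,dz]);print(n,dz,q);cv2.circle(im,tuple(int(round(k)) for k in q),2,(0,0,255) if dz==0 else (0,255,0),-1)
    out.append(im)
a=cv2.resize(out[0][140:290,200:380],(480,400));b=cv2.resize(out[1][120:300,130:400],(480,320))[:300]
wr=cv2.resize(out[2],(320,200))
C=np.zeros((600,800,3),np.uint8);C[:300,:400]=cv2.resize(a,(400,300));C[300:,:450]=b[:,:450];C[:200,450:770]=wr
cv2.imwrite('pics/mix.png',C)
```

```text
[0.56392743 0.07606597 0.02600058]
side 0 [289.27419136 252.911123  ]
side 0.064 [288.30049499 222.77560556]
top 0 [239.46141978 219.67129071]
top 0.064 [232.29571418 216.43781457]
wrist 0 [320.0168858  222.96179503]
wrist 0.064 [320.52571191 269.72646026]
```

View pics/mix.png

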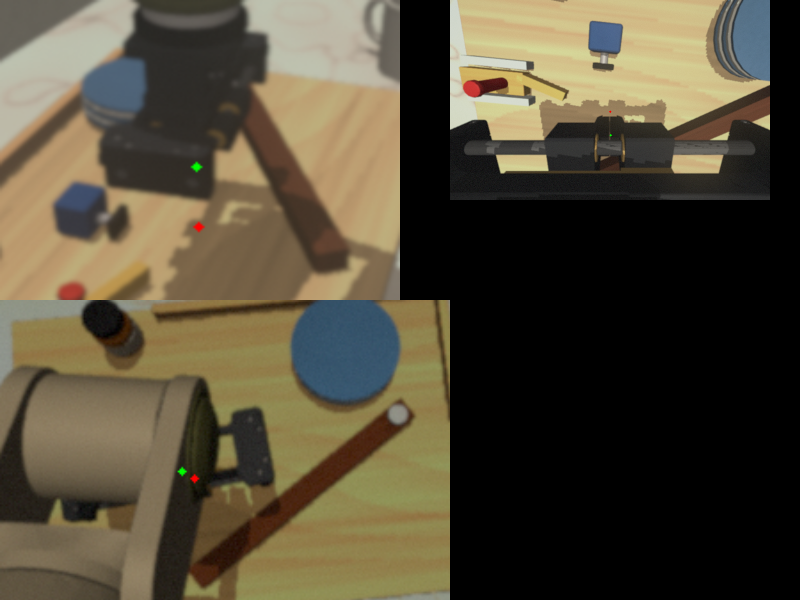

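Run:
```python
from h import *
w=snap('wrist');s=snap('side')
print('wristcam',-np.array(w['R']).T@w['t'],'fwd',np.array(w['R'])[2], 'fov',w['vertical_fov'],w['cx'],w['cy'])
print(ctrl.hold_point_z, ctrl.get_state()['q'])
p=np.array(ctrl.get_state()['tcp_pos']);yaw=np.radians(10.5)
im=w['pixels'][:,:,::-1].copy()
x=np.array([np.cos(yaw),np.sin(yaw),0]);y=np.array([-np.sin(yaw),np.cos(yaw),0]);z=np.array([0,0,1])
for dz,c in((0,(0,0,255)),(.019,(0,255,255)),(.064,(0,255,0))):
    for a in(-.009,.009):
        for b in(-.0175,.0175): cv2.circle(im,tuple(int(round(k)) for k in proj(w,p+a*x+b*y+dz*z)),2,c,-1)
cv2.imwrite('pics/wr.png',im)
```

```text
wristcam [0.6321814  0.08959335 0.21000519] fwd [-0.26722323 -0.04928891 -0.96237329] fov 71.44103951684575 318.87471416337667 199.1869552456194
0.0187 [-4.22543730e+00  3.40796714e+01  8.51303929e+01 -8.70416302e-04
  6.07975911e+01  7.52956560e+01]
```

View pics/wr.png

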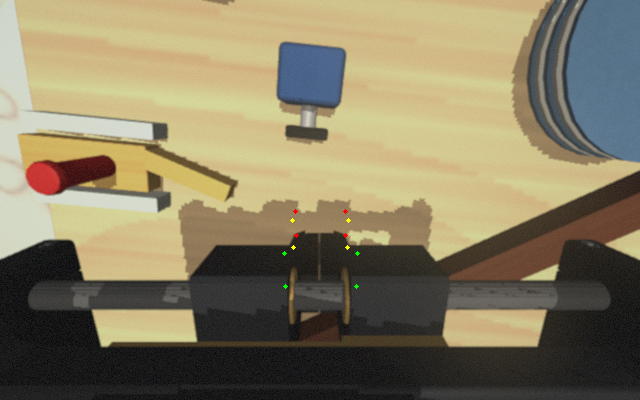

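The wrist view shows the stop at (310,75), its pad at (306,132), and the bar passing under the gripper at right. The fingertips end near row 233, short of the predicted TCP outline, so the fingers passed above the bar. I go back to the −x side over the bar and feel the board with the tips to find their true height.

```bash
python3 -m jog '[{"translation":[0,0,0.05],"yaw":0},{"translation":[-0.03,-0.018,0.06],"yaw":0.12},{"translation":[-0.06,-0.035,0.06],"yaw":0.25},{"translation":[-0.09,-0.05,0.06],"yaw":0.37},{"translation":[-0.116,-0.071,0.06],"yaw":0.484}]'
python3 -m jog '[{"translation":[0,0,0],"yaw":0},{"translation":[0,0,-0.03],"yaw":0},{"translation":[0,0,-0.06],"yaw":0},{"translation":[0,0,-0.064],"yaw":0},{"translation":[0,0,-0.064],"yaw":0}]'
python3 -m jog '[{"translation":[0,0,-0.002],"yaw":0},{"translation":[0,0,-0.002],"yaw":0},{"translation":[0,0,-0.002],"yaw":0}]'
python3 - <<'E'
from h import *
w=snap('wrist');cv2.imwrite('pics/wr2raw.png',w['pixels'][:,:,::-1])
g=cv2.cvtColor(w['pixels'],cv2.COLOR_RGB2GRAY)
print(ctrl.get_state()['force']);print(g[205:250:3,320-4]);print(g[238,280:360:3])
E
```

```text
time: 4.5
tcp_pos: [0.447, 0.005, 0.0859]
tcp_rot: [180.0, -0.0, 38.5]
force: [0.7, -0.5, -1.0]
gripper_width: 0.005
finger_force: 0.0
time: 5.12
tcp_pos: [0.4488, 0.0053, 0.0223]
tcp_rot: [180.0, -0.0, 38.2]
force: [0.7, 0.2, -0.0]
gripper_width: 0.006
finger_force: 0.0
time: 5.5
tcp_pos: [0.4483, 0.0052, 0.0202]
tcp_rot: [180.0, -0.0, 38.2]
force: [0.3, -0.2, 0.1]
gripper_width: 0.006
finger_force: 0.0
[ 0.01180692 -0.00657881  0.12999248]
[131 133 133 134 133 139 135 133 133 111  35  40  39  36  37]
[138 134 136 138  98  40  40  38  37  39  36  40  40  78  38  41  40  45
  40  42  43  41 149 202 198 196 197]
```

```bash
cat > ok.py <<'E'
import sys
from plant import ctrl
import numpy as np
s=ctrl.get_state();print(round(s['time'],2),np.round(s['tcp_pos'],4),np.round(s['force'],1))
sys.exit(np.linalg.norm(s['force'])>float(sys.argv[1]))
E
python3 -m jog '[{"translation":[0,0,-0.001],"yaw":0},{"translation":[0,0,-0.002],"yaw":0}]' >/dev/null && python3 ok.py 3 &&
python3 -m jog '[{"translation":[0,0,-0.001],"yaw":0},{"translation":[0,0,-0.002],"yaw":0}]' >/dev/null && python3 ok.py 3 &&
python3 -m jog '[{"translation":[0,0,-0.001],"yaw":0},{"translation":[0,0,-0.002],"yaw":0}]' >/dev/null && python3 ok.py 3 &&
python3 -m jog '[{"translation":[0,0,-0.001],"yaw":0},{"translation":[0,0,-0.002],"yaw":0}]' >/dev/null && python3 ok.py 3 &&
python3 -m jog '[{"translation":[0,0,-0.001],"yaw":0},{"translation":[0,0,-0.002],"yaw":0}]' >/dev/null && python3 ok.py 3 &&
python3 -m jog '[{"translation":[0,0,-0.001],"yaw":0},{"translation":[0,0,-0.002],"yaw":0}]' >/dev/null && python3 ok.py 3
```

```text
5.8 [0.4481 0.0052 0.0178] [-0.6  0.2  0. ]False
```

```bash
sed -i 's/sys.exit(\(.*\))$/sys.exit(int(\1))/' ok.py
python3 -m jog '[{"translation":[0,0,-0.001],"yaw":0},{"translation":[0,0,-0.002],"yaw":0}]' >/dev/null && python3 ok.py 3 &&
python3 -m jog '[{"translation":[0,0,-0.001],"yaw":0},{"translation":[0,0,-0.0015],"yaw":0}]' >/dev/null && python3 ok.py 3 &&
python3 -m jog '[{"translation":[0,0,-0.001],"yaw":0},{"translation":[0,0,-0.0015],"yaw":0}]' >/dev/null && python3 ok.py 3 &&
python3 -m jog '[{"translation":[0,0,-0.001],"yaw":0},{"translation":[0,0,-0.002],"yaw":0}]' >/dev/null && python3 ok.py 3 &&
python3 -m jog '[{"translation":[0,0,-0.001],"yaw":0},{"translation":[0,0,-0.002],"yaw":0}]' >/dev/null && python3 ok.py 3
```

```text
6.05 [0.4481 0.0052 0.0157] [-0.8 -0.4 -0. ]
6.3 [0.4481 0.0052 0.0143] [-0.5  0.   0.1]
6.55 [0.4481 0.0052 0.0128] [ 0.1  0.3 -1.2]
6.8 [0.4481 0.0052 0.0108] [ 0.7  0.6 -0.4]
7.05 [0.4481 0.0052 0.0088] [0.2 0.2 0. ]
```

```bash
python3 -m jog '[{"translation":[-0.0095,-0.0075,0],"yaw":0},{"translation":[-0.0095,-0.0075,-0.002],"yaw":0}]' >/dev/null && python3 ok.py 3 &&
python3 -m jog '[{"translation":[0,0,-0.001],"yaw":0},{"translation":[0,0,-0.002],"yaw":0}]' >/dev/null && python3 ok.py 3 &&
python3 -m jog '[{"translation":[0,0,-0.001],"yaw":0},{"translation":[0,0,-0.002],"yaw":0}]' >/dev/null && python3 ok.py 3 &&
python3 -m jog '[{"translation":[0,0,-0.001],"yaw":0},{"translation":[0,0,-0.002],"yaw":0}]' >/dev/null && python3 ok.py 3 &&
python3 -m jog '[{"translation":[0,0,-0.001],"yaw":0},{"translation":[0,0,-0.002],"yaw":0}]' >/dev/null && python3 ok.py 3
python3 - <<'E'
from h import *
s=snap('side');im=s['pixels'].astype(int);cv2.imwrite('pics/side3.png',s['pixels'][:,:,::-1])
E
```

```text
7.3 [ 0.4378 -0.0027  0.0068] [ 0.1  0.9 -0.2]
7.55 [ 0.4387 -0.0023  0.0048] [-0.1  0.6 -0.2]
7.8 [ 0.4387 -0.0022  0.0028] [-0.6  0.6 -0.3]
8.05 [ 0.4386 -0.0023  0.0008] [0.6 0.3 0.4]
8.3 [ 0.4386 -0.0023 -0.0012] [-0.7 -0.1 -0.1]
```

View pics/side3.png

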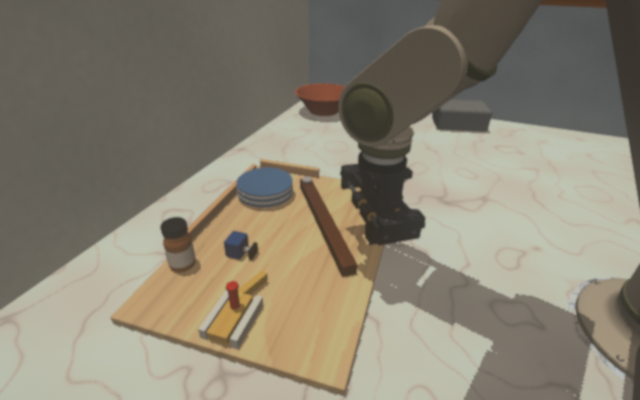

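Run:
```python
from h import *
s=snap('side');st=ctrl.get_state();p=np.array(st['tcp_pos']);print(p,st['q'],st['tcp_rot'])
yaw=np.radians(38.2);x=np.array([np.cos(yaw),np.sin(yaw),0]);y=np.array([-np.sin(yaw),np.cos(yaw),0])
for dz in(0,.02,.04,.064):print(dz,[proj(s,p+a*x+b*y+[0,0,dz]).round() for a,b in((0,0),(.009,0),(.0375,.094),(-.0375,.094),(.0375,-.094))])
g=cv2.cvtColor(s['pixels'],cv2.COLOR_RGB2GRAY)
print(g[190:290:3,380]);print(g[190:290:3,410]);
for v in(180,190,200,210,220,230,236,240): print(v,np.where(g[v,330:440]<45)[0][[0,-1]]+330)
```

```text
[ 0.43856293 -0.00228691 -0.00125664] [-1.58396092e+01  2.73384812e+01  1.07533713e+02  1.02347082e-03
  4.51403167e+01  3.59569887e+01] [-1.79989447e+02  6.75897386e-03  3.82026807e+01]
0 [array([371., 256.]), array([366., 257.]), array([372., 299.]), array([415., 290.]), array([335., 229.])]
0.02 [array([372., 248.]), array([367., 249.]), array([373., 290.]), array([416., 281.]), array([336., 221.])]
0.04 [array([373., 239.]), array([368., 240.]), array([374., 280.]), array([418., 272.]), array([336., 213.])]
0.064 [array([374., 228.]), array([369., 229.]), array([376., 269.]), array([421., 260.]), array([337., 202.])]
[ 47  47  46  47  47  47  48  46  48  52  54  49  47  46  47  49  49  49
  62 105 105 104 103 105 113 118 120 121 121 121 122 122 121 122]
[179 179 180 182 181 179 126  57  61  58  54  53  52  53  52  53  64 163
 176 129 119 120 140 122 120 120 120 120 120 121 121 120 120 120]Traceback (most recent call last):
  File "<stdin>", line 7, in <module>
IndexError: index 0 is out of bounds for axis 0 with size 0
```

The side view shows the gripper's lower edge near row 240, about 23 px (roughly 50 mm) above where the stated geometry puts it. So the real tips sit well above the reported TCP, and I keep feeling downwards.

```bash
python3 -m jog '[{"translation":[0,0,-0.002],"yaw":0},{"translation":[0,0,-0.004],"yaw":0}]' >/dev/null && python3 ok.py 3 &&
python3 -m jog '[{"translation":[0,0,-0.002],"yaw":0},{"translation":[0,0,-0.004],"yaw":0}]' >/dev/null && python3 ok.py 3 &&
python3 -m jog '[{"translation":[0,0,-0.001],"yaw":0},{"translation":[0,0,-0.002],"yaw":0}]' >/dev/null && python3 ok.py 3 &&
python3 -m jog '[{"translation":[0,0,-0.001],"yaw":0},{"translation":[0,0,-0.002],"yaw":0}]' >/dev/null && python3 ok.py 3 &&
python3 -m jog '[{"translation":[0,0,-0.001],"yaw":0},{"translation":[0,0,-0.002],"yaw":0}]' >/dev/null && python3 ok.py 3 &&
python3 -m jog '[{"translation":[0,0,-0.001],"yaw":0},{"translation":[0,0,-0.002],"yaw":0}]' >/dev/null && python3 ok.py 3 &&
python3 -m jog '[{"translation":[0,0,-0.001],"yaw":0},{"translation":[0,0,-0.002],"yaw":0}]' >/dev/null && python3 ok.py 3
```

```text
8.65 [ 0.4386 -0.0023 -0.0053] [ 0.4 -0.7  0.1]
8.9 [ 0.4386 -0.0023 -0.0093] [ 0.2 -0.1 -0.4]
9.15 [ 0.4386 -0.0023 -0.0112] [ 0.4  0.8 -1. ]
9.4 [ 0.4386 -0.0023 -0.0132] [ 0.5 -0.6 -0.3]
9.65 [ 0.4386 -0.0023 -0.0152] [0.1 0.1 0.1]
9.9 [ 0.4386 -0.0023 -0.0172] [ 0.9 -0.5  0.1]
10.15 [ 0.4386 -0.0023 -0.0192] [-0.  -0.7  0.8]
```

```bash
python3 -m jog '[{"translation":[0,0,-0.001],"yaw":0},{"translation":[0,0,-0.002],"yaw":0}]' >/dev/null && python3 ok.py 3 &&
python3 -m jog '[{"translation":[0,0,-0.001],"yaw":0},{"translation":[0,0,-0.002],"yaw":0}]' >/dev/null && python3 ok.py 3 &&
python3 -m jog '[{"translation":[0,0,-0.001],"yaw":0},{"translation":[0,0,-0.002],"yaw":0}]' >/dev/null && python3 ok.py 3 &&
python3 -m jog '[{"translation":[0,0,-0.001],"yaw":0},{"translation":[0,0,-0.002],"yaw":0}]' >/dev/null && python3 ok.py 3 &&
python3 -m jog '[{"translation":[0,0,-0.001],"yaw":0},{"translation":[0,0,-0.002],"yaw":0}]' >/dev/null && python3 ok.py 3 &&
python3 -m jog '[{"translation":[0,0,-0.001],"yaw":0},{"translation":[0,0,-0.002],"yaw":0}]' >/dev/null && python3 ok.py 3 &&
python3 -m jog '[{"translation":[0,0,-0.001],"yaw":0},{"translation":[0,0,-0.002],"yaw":0}]' >/dev/null && python3 ok.py 3 &&
python3 -m jog '[{"translation":[0,0,-0.001],"yaw":0},{"translation":[0,0,-0.002],"yaw":0}]' >/dev/null && python3 ok.py 3
```

```text
10.4 [ 0.4386 -0.0023 -0.0212] [ 0.4 -0.4  0.7]
10.65 [ 0.4387 -0.0023 -0.0225] [-4.6  1.  24.6]
```

Contact with the board comes at a reported z of −0.0215, so the real tips are about 36.5 mm above the reported TCP. I allow for that and swing the bar.

```bash
python3 -m jog '[{"translation":[0,0,0.0105],"yaw":0},{"translation":[0.015,0.012,0.0105],"yaw":0},{"translation":[0.030,0.024,0.0105],"yaw":0},{"translation":[0.037,0.030,0.0105],"yaw":-0.04},{"translation":[0.0437,0.036,0.0105],"yaw":-0.084}]' >/dev/null; python3 ok.py 12 &&
python3 -m jog '[{"translation":[0.009,0.007,0],"yaw":-0.05},{"translation":[0.019,0.0136,0],"yaw":-0.1},{"translation":[0.029,0.0195,0],"yaw":-0.15}]' >/dev/null; python3 ok.py 12
python3 - <<'E'
from h import *
s=snap('top','top3.png')
E
```

```text
11.28 [ 0.4825  0.0339 -0.0124] [-0.8 -0.5  1.2]
11.65 [ 0.5113  0.0535 -0.0124] [ 0.2 -0.3  0.8]
```

View pics/top3.png

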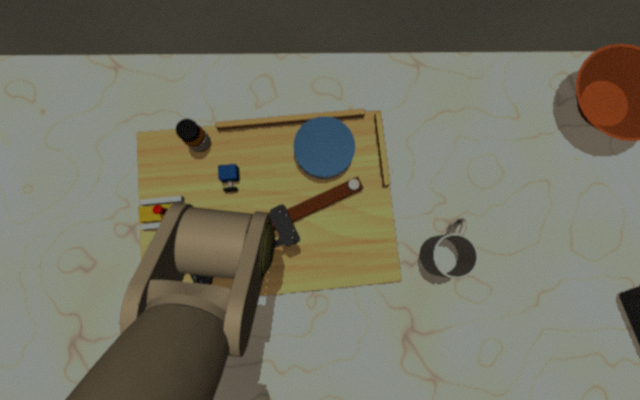

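The top view shows the bar now turning with the fingers; its visible part runs from (285,220) to the pin at (354,184). I continue to about 0.1 rad and measure the angle from the visible part of the bar.

```bash
cat > ang.py <<'E'
from m import *
s=snap('top');im=s['pixels'];I=im.astype(int);r,g,b=I[...,0],I[...,1],I[...,2]
m=((r<130)&(r>b+20)&(r>g+18)&(g<75)).astype(np.uint8);m[:,:255]=0;m[:,350:]=0;m[:170]=0;m[250:]=0
n,l,st,c=cv2.connectedComponentsWithStats(m);i=1+np.argmax(st[1:,4])
q=np.argwhere(l==i)[:,::-1];P=np.array([Rc.T@(ray(s,*k,.037)[:2]-O) for k in q])
# mid-line: mean across per y-slice
ys=np.arange(P[:,1].min()+.015,P[:,1].max()-.015,.004)
mid=np.array([[(P[k,0].max()+P[k,0].min())/2,y,np.ptp(P[k,0])] for y in ys for k in[abs(P[:,1]-y)<.003] if k.sum()>3])
print(len(q),'width',np.median(mid[:,2]));k=np.polyfit(mid[:,1],mid[:,0],1);print('angle',-np.arctan(k[0]),'x at pin',np.polyval(k,-.13),'yrange',ys[[0,-1]])
E
python3 ang.py
python3 -m jog '[{"translation":[0.0103,0.006,0],"yaw":-0.05},{"translation":[0.021,0.011,0],"yaw":-0.1},{"translation":[0.0315,0.0156,0],"yaw":-0.15},{"translation":[0.0425,0.0194,0],"yaw":-0.2},{"translation":[0.0533,0.0232,0],"yaw":-0.25}]' >/dev/null; python3 ok.py 12
python3 -m jog '[{"translation":[0,0,0],"yaw":0},{"translation":[0,0,0],"yaw":0}]' >/dev/null; python3 ok.py 12; python3 ang.py
```

```text
915 width 0.029469499528267263
angle 0.33877799679629494 x at pin -0.002402323157228284 yrange [-0.1054764 -0.0134764]
12.38 [ 0.5643  0.0763 -0.0126] [-1.6 -0.4  0.4]
12.62 [ 0.564   0.0762 -0.0127] [-0.8 -0.2 -0.8]
965 width 0.027968105507011592
angle 0.10197682701487211 x at pin -0.0015738427466958308 yrange [-0.10550807 -0.00550807]
```

```bash
python3 -m jog '[{"translation":[0.005,0.0013,0],"yaw":-0.022},{"translation":[0.0095,0.0024,0],"yaw":-0.042},{"translation":[0.0136,0.0034,0],"yaw":-0.06}]' >/dev/null; python3 ok.py 3.5 &&
python3 -m jog '[{"translation":[0.001,0.0002,0],"yaw":-0.0044},{"translation":[0.001,0.0002,0],"yaw":-0.0044}]' >/dev/null; python3 ok.py 3.5 &&
python3 -m jog '[{"translation":[0.001,0.0002,0],"yaw":-0.0044},{"translation":[0.001,0.0002,0],"yaw":-0.0044}]' >/dev/null; python3 ok.py 3.5 &&
python3 -m jog '[{"translation":[0.001,0.0002,0],"yaw":-0.0044},{"translation":[0.001,0.0002,0],"yaw":-0.0044}]' >/dev/null; python3 ok.py 3.5 &&
python3 -m jog '[{"translation":[0.001,0.0002,0],"yaw":-0.0044},{"translation":[0.001,0.0002,0],"yaw":-0.0044}]' >/dev/null; python3 ok.py 3.5 &&
python3 -m jog '[{"translation":[0.001,0.0002,0],"yaw":-0.0044},{"translation":[0.001,0.0002,0],"yaw":-0.0044}]' >/dev/null; python3 ok.py 3.5 &&
python3 -m jog '[{"translation":[0.001,0.0002,0],"yaw":-0.0044},{"translation":[0.001,0.0002,0],"yaw":-0.0044}]' >/dev/null; python3 ok.py 3.5
```

```text
13.05 [ 0.5784  0.0799 -0.0127] [-1.1 -0.2  0.9]
13.3 [ 0.5794  0.08   -0.0127] [-0.8 -0.2  0.4]
13.55 [ 0.5802  0.0802 -0.0127] [-1.2 -0.3 -0.6]
13.8 [ 0.5813  0.0804 -0.0127] [-0.2 -0.2 -0.2]
14.05 [ 0.5823  0.0806 -0.0127] [-0.1  0.  -0.4]
14.3 [ 0.5833  0.0808 -0.0126] [0.1 0.  0.4]
14.55 [ 0.5843  0.081  -0.0126] [-0.7  0.7 -0.6]
```

```bash
python3 -m jog '[{"translation":[0.001,0.0002,0],"yaw":-0.0044},{"translation":[0.001,0.0002,0],"yaw":-0.0044}]' >/dev/null; python3 ok.py 3.5 &&
python3 -m jog '[{"translation":[0.001,0.0002,0],"yaw":-0.0044},{"translation":[0.001,0.0002,0],"yaw":-0.0044}]' >/dev/null && python3 ok.py 3.5 &&
python3 -m jog '[{"translation":[0.001,0.0002,0],"yaw":-0.0044},{"translation":[0.001,0.0002,0],"yaw":-0.0044}]' >/dev/null && python3 ok.py 3.5 &&
python3 -m jog '[{"translation":[0.001,0.0002,0],"yaw":-0.0044},{"translation":[0.001,0.0002,0],"yaw":-0.0044}]' >/dev/null && python3 ok.py 3.5 &&
python3 -m jog '[{"translation":[0.001,0.0002,0],"yaw":-0.0044},{"translation":[0.001,0.0002,0],"yaw":-0.0044}]' >/dev/null && python3 ok.py 3.5 &&
python3 -m jog '[{"translation":[0.001,0.0002,0],"yaw":-0.0044},{"translation":[0.001,0.0002,0],"yaw":-0.0044}]' >/dev/null && python3 ok.py 3.5 &&
python3 -m jog '[{"translation":[0.001,0.0002,0],"yaw":-0.0044},{"translation":[0.001,0.0002,0],"yaw":-0.0044}]' >/dev/null && python3 ok.py 3.5 &&
python3 -m jog '[{"translation":[0.001,0.0002,0],"yaw":-0.0044},{"translation":[0.001,0.0002,0],"yaw":-0.0044}]' >/dev/null && python3 ok.py 3.5; python3 ang.py
```

```text
14.8 [ 0.5853  0.0812 -0.0126] [-0.8 -0.5  0.3]
15.05 [ 0.5857  0.0813 -0.0127] [-4.6 -1.2  3.1]
1006 width 0.028841844868236294
angle 0.020587322334946836 x at pin -0.00021013542295263317 yrange [-0.10550807 -0.00550807]
```

Pad contact is felt at about 0.02 rad. I press up to about 10 N in half-millimetre steps.

```bash
python3 -m jog '[{"translation":[0.0005,0.0001,0],"yaw":-0.002},{"translation":[0.0005,0.0001,0],"yaw":-0.002}]' >/dev/null; python3 ok.py 8 &&
python3 -m jog '[{"translation":[0.0005,0.0001,0],"yaw":-0.002},{"translation":[0.0005,0.0001,0],"yaw":-0.002}]' >/dev/null && python3 ok.py 8 &&
python3 -m jog '[{"translation":[0.0005,0.0001,0],"yaw":-0.002},{"translation":[0.0005,0.0001,0],"yaw":-0.002}]' >/dev/null && python3 ok.py 8
python3 -m jog '[{"translation":[0,0,0],"yaw":0},{"translation":[0,0,0],"yaw":0}]' >/dev/null; python3 ok.py 8
```

```text
15.35 [ 0.5858  0.0814 -0.0127] [-6.4 -0.7  3.3]
15.6 [ 0.586   0.0815 -0.0127] [-8.1 -1.6  5.3]
15.85 [ 0.586   0.0815 -0.0127] [-7.7 -2.3  4.2]
```

```bash
python3 -m jog '[{"translation":[0.0005,0.0001,0],"yaw":-0.002},{"translation":[0.0005,0.0001,0],"yaw":-0.002},{"translation":[0.0005,0.0001,0],"yaw":-0.002},{"translation":[0.0005,0.0001,0],"yaw":-0.002},{"translation":[0.0005,0.0001,0],"yaw":-0.002}]' >/dev/null; python3 ok.py 8; python3 ang.py
python3 -c "
from h import *
s=snap('side');print('red check');I=s['pixels'].astype(int);q=np.argwhere((I[...,0]>110)&(I[...,1]<60)&(I[...,2]<60));q=q[(q[:,0]>230)];print(q.mean(0)[::-1],len(q))"
```

```text
16.48 [ 0.5861  0.0815 -0.0127] [-10.4  -2.6   6. ]
1011 width 0.029863230900289382
angle 0.041028909687029415 x at pin 0.0015704787518307445 yrange [-0.10572734 -0.00172734]
red check
[232.10204082 286.65306122] 49
```

About 10 N was held for over half a second, and the knob has not moved. I ease off, back away and lift.

```bash
python3 -m jog '[{"translation":[-0.001,-0.0002,0],"yaw":0},{"translation":[-0.002,-0.0004,0],"yaw":0},{"translation":[-0.003,-0.0006,0],"yaw":0},{"translation":[-0.005,-0.001,0],"yaw":0},{"translation":[-0.012,-0.0024,0],"yaw":0}]' >/dev/null; python3 ok.py 8; 
python3 -m jog '[{"translation":[0,0,0.04],"yaw":0},{"translation":[0,0,0.085],"yaw":0},{"translation":[0,0,0.085],"yaw":0}]' >/dev/null; python3 ok.py 8
python3 - <<'E'
from h import *
p=np.array(ctrl.get_state()['tcp_pos']);print(p,ctrl.get_state()['tcp_rot'])
k=O+Rc@[-.017,.235];print('knob',k)
print('to y276',O+Rc@[-.017,.276]-p[:2],'push dir',Rc@[0,-1])
E
python3 ang.py
```

```text
17.2 [ 0.5759  0.0792 -0.0126] [-0.2  0.6  0.7]
17.57 [0.5772 0.0792 0.0755] [ 0.6 -0.2 -0.5]
[0.57720407 0.07917977 0.07553059] [179.94335233  -0.38709747   4.6791273 ]
knob [0.5804312  0.21616388]
to y276 [-0.0003027   0.17783188] push dir [ 0.08609329 -0.99628708]
1051 width 0.028112475956282683
angle 0.016904830667457314 x at pin -0.0003016117178229862 yrange [-0.10572734  0.00227266]
```

```bash
python3 -m jog '[{"translation":[0,0.05,0],"yaw":0},{"translation":[0,0.1,0],"yaw":0},{"translation":[0,0.15,0],"yaw":0},{"translation":[0,0.178,0],"yaw":0},{"translation":[0,0.178,0],"yaw":0}]' >/dev/null; python3 ok.py 8; 
python3 -m jog '[{"translation":[0,0,-0.025],"yaw":0},{"translation":[0,0,-0.051],"yaw":0},{"translation":[0,0,-0.051],"yaw":0}]' >/dev/null; python3 ok.py 8
python3 - <<'E'
from h import *
p=np.array(ctrl.get_state()['tcp_pos'])
print('carrier pos',Rc.T@(p[:2]-O),p[2])
s=snap('side');im=s['pixels'];a=cv2.resize(im[150:350,150:410],(520,400));w=cv2.resize(snap('wrist')['pixels'],(320,200));t=snap('top')['pixels'][130:300,130:400];t=cv2.resize(t,(318,200))
C=np.zeros((600,800,3),np.uint8);C[:400,:520]=a;C[400:,:320]=w;C[400:,330:648]=t
cv2.imwrite('pics/mix2.png',C[:,:,::-1])
E
```

```text
18.25 [0.5746 0.2586 0.0705] [-0.2 -1.6 -0.8]
18.62 [0.5744 0.2556 0.019 ] [-0.1  0.1  0.4]
carrier pos [-0.01964475  0.27483707] 0.018977243464753324
```

View pics/mix2.png

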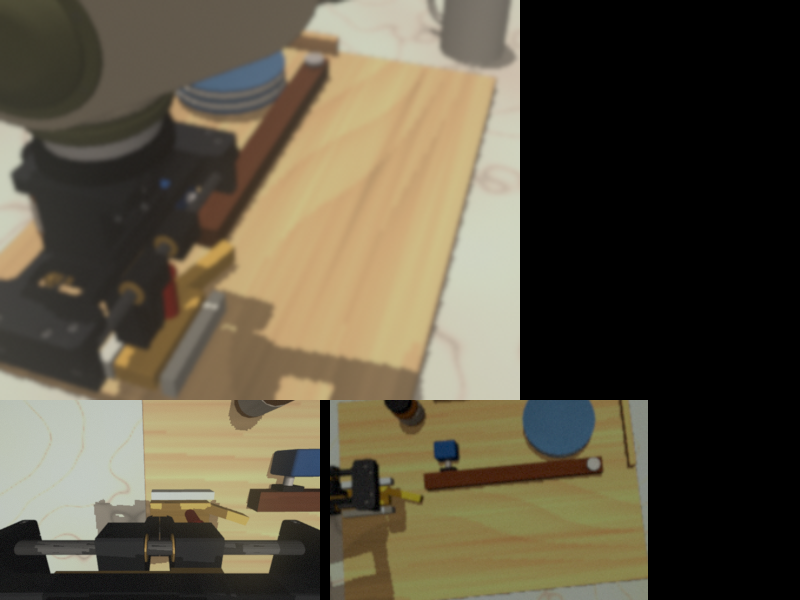

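Mix view: the bar lies closed against the stop pad (bar end near (430,480) in the lower-right panel). The fingers sit on the knob's +y side, with the knob visible at (165,290). I now push the bolt in along the carrier's −y.

```bash
python3 -m jog '[{"translation":[0.0025,0,0],"yaw":0},{"translation":[0.003,-0.005,0],"yaw":0},{"translation":[0.0034,-0.010,0],"yaw":0},{"translation":[0.0034,-0.010,0],"yaw":0}]' >/dev/null; python3 ok.py 6 &&
python3 -m jog '[{"translation":[0.0002,-0.002,0],"yaw":0},{"translation":[0.0003,-0.004,0],"yaw":0}]' >/dev/null && python3 ok.py 6 &&
python3 -m jog '[{"translation":[0.0002,-0.002,0],"yaw":0},{"translation":[0.0003,-0.004,0],"yaw":0}]' >/dev/null && python3 ok.py 6 &&
python3 -m jog '[{"translation":[0.0002,-0.002,0],"yaw":0},{"translation":[0.0003,-0.004,0],"yaw":0}]' >/dev/null && python3 ok.py 6 &&
python3 -m jog '[{"translation":[0.0002,-0.002,0],"yaw":0},{"translation":[0.0003,-0.004,0],"yaw":0}]' >/dev/null && python3 ok.py 6 &&
python3 -m jog '[{"translation":[0.0002,-0.002,0],"yaw":0},{"translation":[0.0003,-0.004,0],"yaw":0}]' >/dev/null && python3 ok.py 6
```

```text
19.27 [0.5792 0.2468 0.0215] [ 0.7  0.4 -0.6]
19.52 [0.5794 0.2433 0.0213] [-0.3 -0.3  0.5]
19.77 [0.5797 0.2396 0.0213] [ 0.3  3.1 -0.1]
20.02 [0.58   0.2354 0.0213] [1.3 3.  0.4]
20.27 [0.5804 0.2312 0.0213] [ 1.   2.9 -1.2]
20.52 [0.5807 0.2272 0.0214] [ 0.5  3.4 -0.8]
```

```bash
python3 -m jog '[{"translation":[0.0001,-0.001,0],"yaw":0},{"translation":[0.0002,-0.002,0],"yaw":0}]' >/dev/null && python3 ok.py 5.5 &&
python3 -m jog '[{"translation":[0.0001,-0.001,0],"yaw":0},{"translation":[0.0002,-0.002,0],"yaw":0}]' >/dev/null && python3 ok.py 5.5 &&
python3 -m jog '[{"translation":[0.0001,-0.001,0],"yaw":0},{"translation":[0.0002,-0.002,0],"yaw":0}]' >/dev/null && python3 ok.py 5.5 &&
python3 -m jog '[{"translation":[0.0001,-0.001,0],"yaw":0},{"translation":[0.0002,-0.002,0],"yaw":0}]' >/dev/null && python3 ok.py 5.5 &&
python3 -m jog '[{"translation":[0.0001,-0.001,0],"yaw":0},{"translation":[0.0002,-0.002,0],"yaw":0}]' >/dev/null && python3 ok.py 5.5 &&
python3 -m jog '[{"translation":[0.0001,-0.001,0],"yaw":0},{"translation":[0.0002,-0.002,0],"yaw":0}]' >/dev/null && python3 ok.py 5.5 &&
python3 -m jog '[{"translation":[0.0001,-0.001,0],"yaw":0},{"translation":[0.0002,-0.002,0],"yaw":0}]' >/dev/null && python3 ok.py 5.5 &&
python3 -m jog '[{"translation":[0.0001,-0.001,0],"yaw":0},{"translation":[0.0002,-0.002,0],"yaw":0}]' >/dev/null && python3 ok.py 5.5
```

```text
20.77 [0.5809 0.2252 0.0213] [ 0.1  1.6 -0.9]
21.02 [0.5811 0.2232 0.0214] [ 0.9  2.3 -0.7]
21.27 [0.5812 0.2212 0.0214] [ 1.   2.5 -0.7]
21.52 [0.5814 0.2192 0.0213] [0.7 2.4 0.6]
21.77 [0.5816 0.2172 0.0214] [ 0.4  2.6 -1.3]
22.02 [0.5818 0.2152 0.0214] [-0.3  2.3 -0.4]
22.27 [0.5819 0.2132 0.0213] [-0.   2.5 -0.1]
22.52 [0.5821 0.2112 0.0213] [-0.3  2.4  0.7]
```

```bash
python3 -m jog '[{"translation":[0.0001,-0.001,0],"yaw":0},{"translation":[0.0002,-0.002,0],"yaw":0}]' >/dev/null && python3 ok.py 5 &&
python3 -m jog '[{"translation":[0.0001,-0.001,0],"yaw":0},{"translation":[0.0002,-0.002,0],"yaw":0}]' >/dev/null && python3 ok.py 5 &&
python3 -m jog '[{"translation":[0.0001,-0.001,0],"yaw":0},{"translation":[0.0002,-0.002,0],"yaw":0}]' >/dev/null && python3 ok.py 5 &&
python3 -m jog '[{"translation":[0.0001,-0.001,0],"yaw":0},{"translation":[0.0002,-0.002,0],"yaw":0}]' >/dev/null && python3 ok.py 5 &&
python3 -m jog '[{"translation":[0.0001,-0.001,0],"yaw":0},{"translation":[0.0002,-0.002,0],"yaw":0}]' >/dev/null && python3 ok.py 5 &&
python3 -m jog '[{"translation":[0.0001,-0.001,0],"yaw":0},{"translation":[0.0002,-0.002,0],"yaw":0}]' >/dev/null && python3 ok.py 5 &&
python3 -m jog '[{"translation":[0.0001,-0.001,0],"yaw":0},{"translation":[0.0002,-0.002,0],"yaw":0}]' >/dev/null && python3 ok.py 5 &&
python3 -m jog '[{"translation":[0.0001,-0.001,0],"yaw":0},{"translation":[0.0002,-0.002,0],"yaw":0}]' >/dev/null && python3 ok.py 5
```

```text
22.77 [0.5823 0.2092 0.0213] [-0.2  2.1 -1. ]
23.02 [0.5825 0.2074 0.0213] [-1.3  3.2 -0.7]
23.27 [0.5827 0.2057 0.0213] [-2.7  6.1  0.4]
```

```bash
python3 -m jog '[{"translation":[0.0001,-0.001,0],"yaw":0},{"translation":[0.0001,-0.001,0],"yaw":0}]' >/dev/null && python3 ok.py 9.5 &&
python3 -m jog '[{"translation":[0.0001,-0.001,0],"yaw":0},{"translation":[0.0001,-0.001,0],"yaw":0}]' >/dev/null && python3 ok.py 9.5 &&
python3 -m jog '[{"translation":[0.0001,-0.001,0],"yaw":0},{"translation":[0.0001,-0.001,0],"yaw":0}]' >/dev/null && python3 ok.py 9.5 &&
python3 -m jog '[{"translation":[0.0001,-0.001,0],"yaw":0},{"translation":[0.0001,-0.001,0],"yaw":0}]' >/dev/null && python3 ok.py 9.5; python3 ang.py
```

```text
23.52 [0.5827 0.2048 0.0213] [-2.   7.1 -0.6]
23.77 [0.5828 0.2041 0.0213] [-1.5  6.9  0.3]
24.02 [0.5828 0.2033 0.0213] [-1.4  8.3 -1. ]
24.27 [0.5829 0.2025 0.0214] [-2.2 10.3 -1.1]
1359 width 0.02811218395770257
angle 0.009943696254470077 x at pin -0.00044766699192804664 yrange [-0.10572734  0.04627266]
```

```bash
python3 -m jog '[{"translation":[0,0,0],"yaw":0},{"translation":[0,0,0],"yaw":0},{"translation":[0,0,0],"yaw":0},{"translation":[0,0,0],"yaw":0}]' >/dev/null; python3 ok.py 9.5
python3 -m jog '[{"translation":[0,0.001,0],"yaw":0},{"translation":[-0.0002,0.003,0],"yaw":0},{"translation":[-0.001,0.01,0],"yaw":0},{"translation":[-0.002,0.025,0],"yaw":0},{"translation":[-0.002,0.025,0],"yaw":0}]' >/dev/null; python3 ok.py 9
python3 -m jog '[{"translation":[0,0,0.05],"yaw":0},{"translation":[0,0,0.1],"yaw":0},{"translation":[-0.05,0.02,0.15],"yaw":0},{"translation":[-0.1,0.03,0.16],"yaw":0},{"translation":[-0.15,0.03,0.16],"yaw":0}]' >/dev/null; python3 ok.py 9
python3 -m jog '[{"translation":[0,0,0],"yaw":0},{"translation":[0,0,0],"yaw":0},{"translation":[0,0,0],"yaw":0},{"translation":[0,0,0],"yaw":0}]' >/dev/null; python3 ok.py 9
python3 ang.py
python3 - <<'E'
from m import *
s=snap('top','end.png');I=s['pixels'].astype(int);r,g,b=I[...,0],I[...,1],I[...,2]
try:
    c,st,_=blob((r>110)&(g<60)&(b<60),(140,190,230,230));print(c,st[4],'knob in carrier',Rc.T@(ray(s,*c,.077)[:2]-O))
except Exception as e: print(e)
E
```

```text
24.82 [0.5829 0.2025 0.0213] [-1.7  8.8  0.5]
25.45 [0.5811 0.2275 0.0213] [-0.6  0.  -0.5]
26.07 [0.4299 0.2569 0.1828] [ 0.9 -0.2 -0. ]
26.57 [0.432  0.2561 0.181 ] [ 0.1 -0.3 -0.3]
1335 width 0.026167039402113533
angle 0.008450452285558414 x at pin 0.00017386123658459337 yrange [-0.10766914  0.04433086]
[177.41509434 207.09433962] 53 knob in carrier [-0.01711126  0.19683644]
```

The bolt is 38 mm in and stayed there, the bar is closed, and the arm is clear.

```bash
python3 -c "
from plant import ctrl
print(ctrl.finish_job())"
```

```text
the job is handed in; nothing more can be done
None
```

I handed the job in after about 27 s of robot time, with no verdict shown: the bar was pressed on the pad at about 10 N, then eased off, and the bolt is wedged 38 mm in at about 10 N and stayed there after release, with the arm clear and nothing but the bar and bolt pushed.

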